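# Find the loaded grinding jar by weight and clamp it in the mill

## Task

One of the three identical white grinding jars has the heavy steel puck in it, the other two hold light plastic ones: find it by feeling their weight in the hand, and stand it upright on the round sprung seat of the mill, which sinks fully under it. Then slide the clamp gently by its black handle until the jar is held snugly between the clamp jaw and the fixed stop. Never leave a light jar on the seat; the light jars end up standing where they stood, and everything else stays where it is.

Things in the scene. Friction and masses are not known exactly. Their poses are not given: they have to be found in the camera images.
- jar_a: one of three identical closed white plastic grinding jars: plain upright cylinder, 60 mm across, 85 mm high, a thin grey line 61 mm up where the fixed lid begins. Origin: centre of its underside, z up. A hidden puck inside: with the steel one the jar weighs 0.5 to 0.75 kg, with a plastic one 0.15 to 0.25 kg
- jar_b: one of three identical closed white plastic grinding jars: plain upright cylinder, 60 mm across, 85 mm high, a thin grey line 61 mm up where the fixed lid begins. Origin: centre of its underside, z up. A hidden puck inside: with the steel one the jar weighs 0.5 to 0.75 kg, with a plastic one 0.15 to 0.25 kg
- jar_c: one of three identical closed white plastic grinding jars: plain upright cylinder, 60 mm across, 85 mm high, a thin grey line 61 mm up where the fixed lid begins. Origin: centre of its underside, z up. A hidden puck inside: with the steel one the jar weighs 0.5 to 0.75 kg, with a plastic one 0.15 to 0.25 kg
- station: the mill: grey base, x +-65 mm, y -165 to +70 mm, 35 mm high. Origin on the bench under the seat centre; the clamp closes along its +y. Steel fixed stop: face (70 mm wide, looks to -y) at y = +40 mm, top 75 mm up. White drive housing: x +85 to +175, y -130 to +70 mm, 55 mm high (knob to 67). A jar held against the stop has its axis at y = +10 mm
- seat (a joint): downward travel of the sprung seat: 0 = up (unloaded), 0.008 m = fully down; only the weight of the loaded jar takes it fully down, a light jar barely moves it
- seat_top (a point): centre of the top face of the seat, a flat aluminium disc 90 mm across, 45 mm above the bench when up, 37 mm when down
- jaw (a joint): clamp slide position in m: grows as the jaw moves along the mill's +y towards the stop; 0 = fully open, range 0 to 0.06, about 0.040 when a jar is held against the stop. It stays where it is left; about 3 N of friction
- jaw_face (a point): centre of the clamp jaw's flat face (60 mm wide in x, 27 mm high, 47 to 74 mm above the bench), which looks to the mill's +y; axes as the mill's. With the slide at 0 the face is at y = -60 mm in the mill's frame
- jaw_handle (a point): grip point of the clamp's upright black handle: a block 24 mm (mill's x) by 18 mm (mill's y) rising from 58 to 110 mm above the bench; this point is on its axis 95 mm above the bench, 58 mm behind the jaw face. Axes as the mill's
- spatula: bystander: steel lab spatula lying on the bench, 155 mm long, 14 mm wide, 8 mm high; origin under its middle, along its x axis
- brush: bystander: flat cleaning brush with a wooden handle lying on the bench, 160 mm long along its x axis; origin on the bench near its middle
- amber: bystander: amber bottle, 60 mm across, 130 mm high; origin at the centre of its underside
- beaker: bystander: glass beaker, 70 mm across, 85 mm high; origin at the centre of its underside
- mortar: bystander: white ceramic mortar bowl, 90 mm across, 50 mm high; origin at the centre of its underside
- dish: bystander: flat glass dish, 80 mm across, 18 mm high; origin at the centre of its underside
Things that resemble listed ones, but are neither listed nor needed, are in the scene too. Leave any turquoise or yellow look-alike of the jar_b alone. Leave any purple look-alike of the jar_a alone.

How it is judged:
By the outcome, as a careful person would: the job done as asked, in the order asked, and still so for the second after the job is handed in, with the robot touching nothing.
It also fails if it takes over 72 s, if anything falls off the work surface, if the arm or the gripper's body presses on something with over 40 N, if the wrist force passes 120 N, or if a joint passes its speed limit or range.

## Robot

A 6-joint arm with a two-finger parallel gripper is mounted at the origin on the work surface. World frame = base frame: x ahead of the robot, y to its left, z up, the work surface at z = 0. Lengths are in m, angles in degrees, forces in N, time in s.
With the tool pointing down it reaches from about 0.4 to 0.825 m from the base axis. Payload 7 kg.
Tool frame: the origin (TCP) lies midway between the tips of the shut fingers; the grasp point (between the pads) lies 19 mm behind it; z points along the fingers, y is the line along which they close (so a half turn about z gives the same grasp; the last joint's range is limited). The gripper opens to 88 mm and grips with 3 to 60 N. Pads are 19 mm wide; open, the fingers measure 130 mm over their backs; the gripper's body (78 mm by 193 mm) begins 47 mm behind the grasp point.
Start: joints at [81.824, 20.546, 0.682, 0, -70.136, -16.507], TCP at [0.282, 0.613, 0.227] pointing down, gripper open.
Joint ranges: [-176.03, 176.03], [-82.01, 121.73], [-58.28, 71.71], [-173.87, 95.51], [-174.79, -0.11], [-173.66, 173.66]. Speed limits (degrees/s): [136.94, 136.94, 172.46, 180, 180, 180].

## Interface

Orientations are given as a 3x3 rotation matrix whose columns are the frame's x, y, z axes.
In Python, from rig import robot gives the robot as it stands. Calls block until the motion is done:
- robot.goto(position, orientation): joint-space move of the TCP to a pose.
- robot.servo_line(position, ori=None, speed=0.15): straight line of the TCP; ori=None keeps the orientation; speed is the mean speed in m/s.
- robot.movej(angles): joint-space move.
- robot.move_gripper(opening): opening from 0.0 (shut) to 1.0 (fully open); the grip force is fixed at half the most; returns when the fingers have stopped.
- robot.dwell(seconds).
- robot.ik(position, orientation): joint angles nearest the present ones, or None.
- robot.grab_frame(name): name is "scene" or "top" or "wrist"; returns (picture, depth): 384x512x3 uint8, red, green, blue; 384x512 float32, m along the optical axis (not along the pixel's ray), 0 where there is no reading.
- robot.camera_info(name): a dict with "vfov" (degrees; the focal length in pixels is half the picture's height over the tangent of half this angle, whatever the lens; pixels are square), "cx", "cy" (the principal point, pixels), "k1" (the pictures are not rectified: a ray, as slopes to the right and down, at radius r is drawn at 1 + k1 r^2 times it, then the intrinsics apply), "view" (4x4, takes a point from world to camera coordinates); the wrist camera has in their place "T_tool_cam" (4x4, takes a point from camera to tool coordinates, whose origin is the TCP and whose axes are the flange's). Camera axes: x right, y down, z forward; pixel columns grow to the right and rows downward; lengths in m; the calibration is good to about 2 mm. A picture is of the moment at which its call begins: read the wrist's pose just before it. camera_info takes no time and is no camera call.
A pose or a line that the arm cannot do raises robot.Unreachable and nothing moves.
- robot.job_done(): hands the job in; it is judged then, once.
Readings, each from a call of its own:
- robot.read_t(): time.
- robot.read_qpos(): joint angles.
- robot.read_qvel(): joint speeds.
- robot.read_effort(): joint torques, N m.
- robot.read_position(): TCP position.
- robot.read_tcp_rot(): TCP orientation.
- robot.read_force(): force on the tool from outside, world axes, zero at the start.
- robot.read_ft_torque(): the same for the moment, N m.
- robot.read_grip_width(): opening from 0.0 (shut) to 1.0 (fully open).
- robot.read_finger_force(): force on a finger pad.
Only numpy, scipy, OpenCV 4.12 (cv2) and the standard library are available. Lean on these libraries where they do the work, as an engineer would, in place of code of your own. Each camera call takes 0.05 s, during which the arm holds its last target. There are 200 camera calls.

## Working session

There is one attempt and no reset: what is moved stays moved. The work goes in short steps, each a Python script; the robot and the scene stay as the last script left them, time stands still between calls to the robot, and variables do not carry over. Pictures are saved under pics/ and viewed, at most 10 in all, crops included, and the job is handed in when it is done.

```bash
ls; mkdir -p pics
python3 - <<'E'
from rig import robot
import cv2,numpy as np
for n in("scene","top"):
    p,d=robot.grab_frame(n); cv2.imwrite(f"pics/{n}0.png",p[:,:,::-1]); np.savez(f"{n}0.npz",p=p,d=d)
    i=robot.camera_info(n); print(n,{k:np.round(v,4).tolist() for k,v in i.items()})
print(robot.camera_info("wrist"),robot.read_t())
print(np.round(robot.read_tcp_rot(),3),robot.read_force())
E
```

```text
pics
scene {'vfov': 42.6761, 'cx': 261.1826, 'cy': 195.4344, 'k1': -0.2095, 'view': [[0.3969, 0.9179, 0.0014, -0.2762], [0.66, -0.2844, -0.6954, -0.2916], [-0.6379, 0.2769, -0.7186, 1.9674], [0.0, 0.0, 0.0, 1.0]]}
top {'vfov': 50.9447, 'cx': 255.5485, 'cy': 189.1328, 'k1': -0.0903, 'view': [[0.0128, -0.9998, 0.0164, 0.0338], [-0.9908, -0.0149, -0.1347, 0.5748], [0.135, -0.0146, -0.9907, 1.1023], [0.0, 0.0, 0.0, 1.0]]}
{'vfov': 63.44241103819573, 'cx': 252.02400815189162, 'cy': 192.96077077093207, 'k1': -0.03659873934495308, 'T_tool_cam': array([[ 1.15793779e-03, -9.67354190e-01, -2.53425593e-01,
         6.78852688e-02],
       [ 9.99999308e-01,  1.06708679e-03,  4.95948797e-04,
         1.58627063e-03],
       [-2.09331044e-04, -2.53425992e-01,  9.67354755e-01,
        -1.59958292e-01],
       [ 0.00000000e+00,  0.00000000e+00,  0.00000000e+00,
         1.00000000e+00]])} 0.1
[[ 0.909 -0.418 -0.001]
 [-0.418 -0.909 -0.001]
 [ 0.     0.001 -1.   ]] [-0.46051267  0.41986334 -1.05565881]
```

View pics/top0.png

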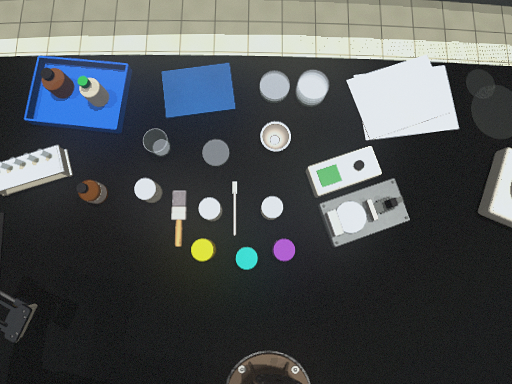

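View pics/scene0.png

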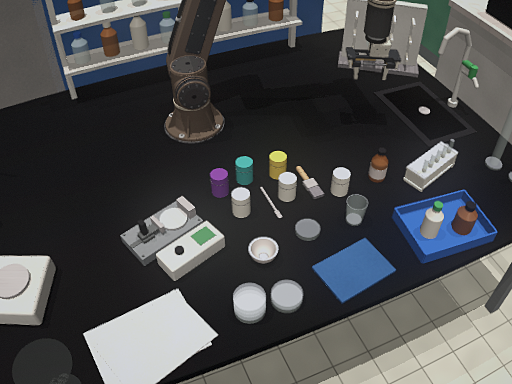

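The top view shows three white jars at about (145,188), (209,208) and (272,207). The mill's base is at about (365,212), with the seat at (351,217), the handle at (391,203) and the stop at (333,222); the housing is at (344,171). The white or clear vessels at (275,85) and (312,85) are wider and have no grey lid line. The purple, turquoise and yellow look-alikes are at (284,250), (246,258) and (202,250). Next I measure these and confirm in an enlarged crop.

```bash
cat > h.py <<'E'
import numpy as np,cv2
from rig import robot
def cam(n,T=None):
    i=robot.camera_info(n); f=192/np.tan(np.radians(i["vfov"]/2))
    if n=="wrist":
        W=T@i["T_tool_cam"]
    else: W=np.linalg.inv(i["view"])
    return f,i["cx"],i["cy"],i["k1"],W
def rays(n,uv,T=None):
    f,cx,cy,k1,W=cam(n,T); uv=np.asarray(uv,float).reshape(-1,2)
    xd=(uv-[cx,cy])/f; x=xd.copy()
    for _ in range(20): x=xd/(1+k1*(x**2).sum(1,keepdims=True))
    return W[:3,3],np.c_[x,np.ones(len(x))]@W[:3,:3].T
def plane(n,uv,z,T=None):
    o,d=rays(n,uv,T); return o+d*((z-o[2])/d[:,2])[:,None]
def cloud(n,dep,T=None):
    v,u=np.mgrid[:384,:512]; o,d=rays(n,np.c_[u.ravel(),v.ravel()],T)
    P=o+d*dep.reshape(-1,1); P[dep.ravel()==0]=np.nan
    return P.reshape(384,512,3)
def circ(pts):
    A=np.c_[2*pts[:,:2],np.ones(len(pts))]; s=np.linalg.lstsq(A,(pts[:,:2]**2).sum(1),rcond=None)[0]
    return s[:2],np.sqrt(s[2]+s[:2]@s[:2])
E
python3 - <<'E'
from h import *
z=np.load("top0.npz");p,d=z["p"],z["d"];C=cloud("top",d)
for n,(u,v) in dict(a=(145,188),b=(209,208),c=(272,207),yel=(202,250),tur=(246,258),pur=(284,250),seat=(349,219),amber=(88,188),hous=(345,180),handle=(391,203)).items():
    zz=C[v-3:v+4,u-3:u+4,2]; zm=np.nanmedian(zz)
    m=np.zeros((384,512),np.uint8); m[(np.abs(C[:,:,2]-zm)<.006)]=255
    k,l=cv2.connectedComponents(m); mm=(l==l[v,u]).astype(np.uint8)
    cs,_=cv2.findContours(mm,0,1); c=max(cs,key=cv2.contourArea)[:,0]
    W=plane("top",c,zm); r=cv2.minAreaRect((W[:,:2]*1000).astype(np.float32)); mc=cv2.minEnclosingCircle((W[:,:2]*1000).astype(np.float32))
    print(n,round(zm,4),len(c),"circ",*np.round(circ(W)[0],4),round(circ(W)[1],4),"rect",np.round(r[0],1),np.round(r[1],1),round(r[2],1),"ec",np.round(mc[0],1),round(mc[1],1))
cr=p[120:275,120:420]; cr2=np.load("scene0.npz")["p"][140:275,115:365]
a=cv2.resize(cr,(600,310),interpolation=3); b=cv2.resize(cr2,(520,281),interpolation=3)
o=np.zeros((591,600,3),np.uint8); o[:310]=a; o[310:,:520]=b
cv2.imwrite("pics/crop1.png",o[:,:,::-1])
E
```

```text
a 0.0842 62 circ 0.5645 0.344 0.0292 rect [564.  343.5] [59.4 57.4] 47.0 ec [564.8 343. ] 31.3
b 0.0842 62 circ 0.5138 0.1676 0.0288 rect [513.8 167.9] [58.3 57.8] 64.5 ec [513.8 167.3] 30.0
c 0.0845 60 circ 0.5195 -0.002 0.0285 rect [518.7  -1.4] [56.9 56.9] 0.8 ec [519.8  -1.8] 29.8
yel 0.0849 62 circ 0.4048 0.184 0.0288 rect [404.9 184.5] [58.3 56.1] 1.4 ec [404.8 183.8] 29.9
tur 0.0853 61 circ 0.3832 0.0651 0.028 rect [382.9  65.5] [52.7 58.5] 0.7 ec [384.3  65.1] 29.7
pur 0.0847 60 circ 0.4065 -0.0349 0.028 rect [406.5 -34.3] [55.7 56.3] 0.5 ec [407.3 -35.2] 29.5
seat 0.0454 84 circ 0.5001 -0.2285 0.0408 rect [ 501.1 -231.1] [85.7 76.5] 21.5 ec [ 500.  -227.5] 44.8
amber 0.1075 42 circ 0.5583 0.5011 0.0137 rect [555.6 495.7] [18.8 32. ] 66.5 ec [557.  499.2] 16.9
hous 0.0541 184 circ 0.6296 -0.2096 0.0816 rect [ 630.  -209.4] [ 90.3 199.4] 20.0 ec [ 630.2 -209.1] 106.8
handle 0.1057 24 circ 0.5353 -0.3283 0.0099 rect [ 535.7 -328.2] [21.5 17.6] 25.8 ec [ 535.7 -328.2] 12.1
```

View pics/crop1.png

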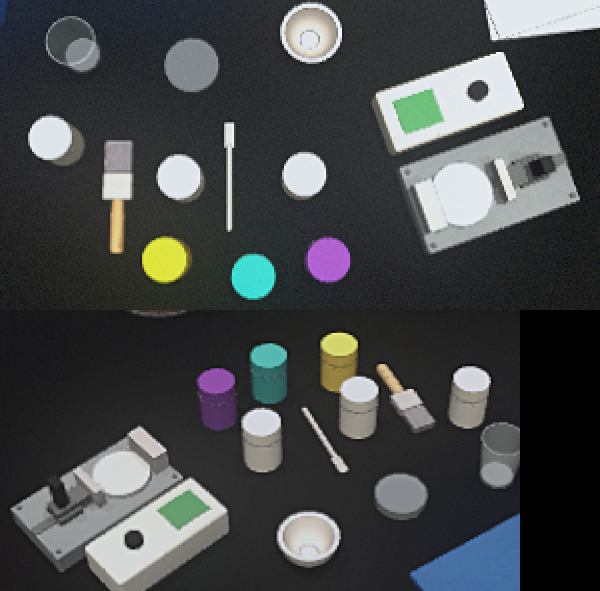

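The crop confirms it: exactly three white jars with a grey lid line, at top pixels (145,188), (209,208) and (272,207). The coloured ones are look-alikes, and the mortar and dish are different shapes. The mill's yaw is 20° and its origin is about (0.498,-0.2265). Now I weigh the jars, stopping when I find the heavy one.

```bash
cat >> h.py <<'E'
th=np.radians(20); c_,s_=np.cos(th),np.sin(th)
SX=np.array([c_,s_,0]); SY=np.array([-s_,c_,0]); O=np.array([.4985,-.2265,0])
R=np.column_stack([-SY,-SX,[0,0,-1.]])   # tool down, closing along mill x
J=dict(a=[.5643,.3435],b=[.5138,.1675],c=[.5192,-.0018])
ZG=.036
def force(n=6):
    o=[]
    for _ in range(n): robot.dwell(.04); o.append(robot.read_force())
    return np.mean(o,0)
E
python3 - <<'E'
from h import *
for P in [*J.values(),O[:2],O[:2]-.11*SY[:2]]:
    q=robot.ik([*P,.18],R); print(None if q is None else np.round(q,1))
robot.move_gripper(.9)
for n,(x,y) in J.items():
    robot.goto([x,y,.18 if n=="a" else .135],R)
    robot.dwell(.15); f0=force()
    robot.servo_line([x,y,ZG],speed=.12)
    robot.move_gripper(0.3); w=robot.read_grip_width()
    robot.servo_line([x,y,ZG+.03],speed=.08); robot.dwell(.2); f1=force()
    m=(f1-f0)[2]/-9.81
    print(n,"w",round(w,3),"f0",np.round(f0,2),"f1",np.round(f1,2),"m",round(m,3),"pad",np.round(robot.read_finger_force(),1),"t",robot.read_t())
    if abs(m)>.38: print("HEAVY",n); break
    robot.servo_line([x,y,ZG],speed=.05); robot.move_gripper(.9)
    robot.servo_line([x,y,.135],speed=.15)
E
```

```text
[ 48.2  21.   -5.    0.  -64.1 -28.2]
[ 38.8  10.  -20.2   0.  -59.8 -18.8]
[ 21.5   8.  -22.7   0.  -59.3  -1.5]
[ -3.9  10.7 -19.3   0.  -60.   23.9]
[-13.9  18.2  -9.1   0.  -62.7  33.9]
a w 0.685 f0 [ 0.38 -0.05 -0.13] f1 [-0.57 -0.09 -2.1 ] m 0.2 pad 30.0 t 5.1833
b w 0.679 f0 [-0.04 -0.04  0.16] f1 [-0.09  0.04 -1.65] m 0.185 pad 30.0 t 10.9
c w 0.684 f0 [-0.57 -0.29  0.01] f1 [-0.16  0.18 -6.61] m 0.675 pad 30.0 t 16.575
HEAVY c
```

Jar c is the heavy one at 0.675 kg, against 0.200 and 0.185 kg for the others. I place it on the seat 5 mm short of the stop.

Run:
```python
from h import *
x,y,z=robot.read_position()
robot.servo_line([x,y,.16],speed=.15)
P=O+.005*SY
robot.goto([P[0],P[1],.16],R)
robot.servo_line([P[0],P[1],.090],speed=.1); robot.dwell(.2); f0=force(4)
print("hang",np.round(f0,2))
for zz in [.084,.081,.078,.0755,.074,.0735]:
    robot.servo_line([P[0],P[1],zz],speed=.04); f=force(2); print(zz,np.round(f,2))
    if f[2]>6: break
p,d=robot.grab_frame("scene"); cv2.imwrite("pics/scene1.png",cv2.resize(p[160:310,60:260],(800,600),interpolation=3)[:,:,::-1])
print(robot.read_t())
```

```text
hang [ 0.04 -0.41 -7.24]
0.084 [-0.35  0.45 -6.58]
0.081 [ 0.79 -0.07 -3.86]
0.078 [ 1.09 -0.14 -3.4 ]
0.0755 [ 1.69  0.07 -3.03]
0.074 [ 2.19 -0.61 -2.79]
0.0735 [ 2.06  0.73 -0.82]
21.55
```

View pics/scene1.png

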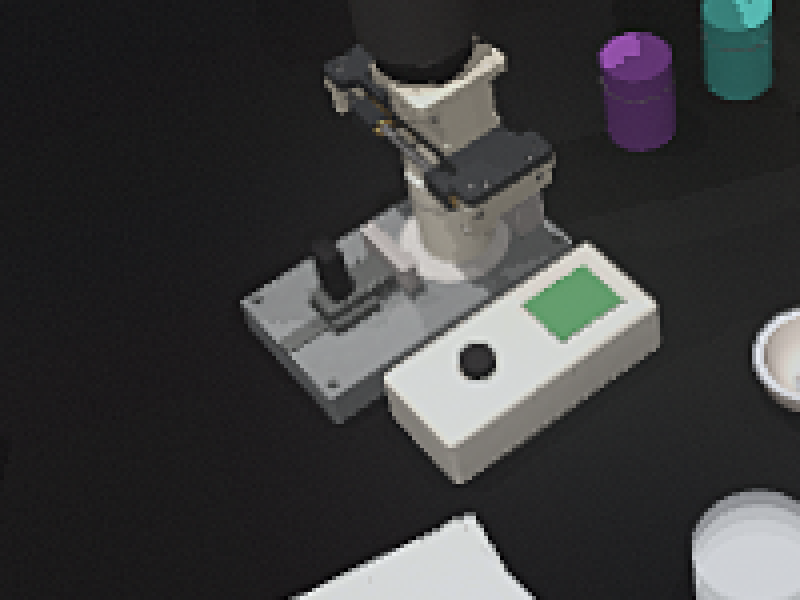

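The jar stands upright on the seat at about (460,220) in the crop, and the force jump at z=0.0735 shows the seat has bottomed out. I release, rise and measure.

Run:
```python
from h import *
x,y,z=robot.read_position()
robot.move_gripper(.9)
robot.servo_line([x,y,.2],speed=.15)
H=O-.11*SY
robot.goto([H[0],H[1],.24],R)
pos=robot.read_position();Rt=robot.read_tcp_rot();T=np.eye(4);T[:3,:3]=Rt;T[:3,3]=pos
p,d=robot.grab_frame("wrist");np.savez("w1.npz",p=p,d=d,T=T)
cv2.imwrite("pics/w1.png",p[:,:,::-1]); print(robot.read_t())
C=cloud("wrist",d,T)
L=(C-O)@np.column_stack([SX,SY,[0,0,1]])
# tops by height in the mill frame
for n,z0,z1,ylo,yhi in[("jar",.112,.13,-.04,.06),("handle",.1,.12,-.15,-.07),("jawtop",.068,.08,-.08,-.03),("stop",.07,.08,.03,.08)]:
    m=(L[...,2]>z0)&(L[...,2]<z1)&(L[...,1]>ylo)&(L[...,1]<yhi)&(abs(L[...,0])<.06)
    Q=L[m]
    if len(Q): print(n,len(Q),"min",np.round(np.percentile(Q,1,0),4),"max",np.round(np.percentile(Q,99,0),4))
```

```text
23.7417
jar 1447 min [-0.0285 -0.0238  0.1142] max [0.0264 0.0059 0.1252]
handle 485 min [-0.0127 -0.12    0.1028] max [ 0.0103 -0.1028  0.1131]
jawtop 712 min [-0.0309 -0.0673  0.0685] max [ 0.0277 -0.0542  0.0773]
stop 2 min [0.0337 0.0392 0.0719] max [0.0338 0.0398 0.0731]
```

View pics/w1.png

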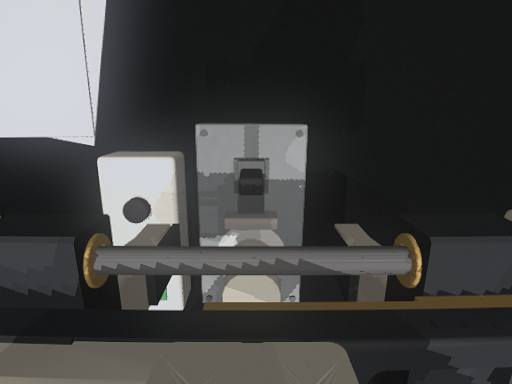

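The jar sits at mill y≈+5 mm with its top near z=0.122, so the seat is down. The handle is at (251,180), mill (-0.001,-0.111), which puts the slide at about 0.007. I grip the handle and slide it gently while monitoring force.

Run:
```python
from h import *
P=lambda y,z: O-.001*SX+y*SY+np.array([0,0,z])
robot.goto(P(-.1114,.15),R); robot.servo_line(P(-.1114,.076),speed=.1); robot.dwell(.2)
f0=force()
robot.move_gripper(.1); print("w",robot.read_grip_width(),"pad",robot.read_finger_force()); robot.dwell(.1);print(np.round(force(3)-f0,2))
y=-.1114
robot.servo_line(P(-.089,.076),speed=.025); y=-.089
while y<-.070:
    y+=.001; robot.servo_line(P(y,.076),speed=.02); f=(force(2)-f0); fy=f@SY
    print(round(y,4),round(fy,2),np.round(f,1))
    if -fy>9: break
L=(robot.read_position()-O)@SY
print("tcp y",L,robot.read_t())
```

```text
w 0.2707303973844653 pad 29.995233714580536
[ 5.05  2.46 -2.42]
-0.088 -1.42 [ 5.8  0.6 -4.4]
-0.087 -2.41 [ 5.3 -0.6 -4.4]
-0.086 -2.33 [ 5.7 -0.4 -4.3]
-0.085 -4.58 [ 6.7 -2.4 -5.2]
-0.084 -6.08 [ 6.7 -4.  -6.5]
-0.083 -6.15 [ 7.1 -4.  -7.2]
-0.082 -6.69 [ 6.9 -4.6 -6.9]
-0.081 -6.13 [ 7.3 -3.9 -7.3]
-0.08 -6.68 [ 7.3 -4.4 -7.2]
-0.079 -5.99 [ 7.  -3.8 -6.6]
-0.078 -9.01 [ 7.7 -6.8 -8.5]
tcp y -0.07983485125506591 31.3833
```

Run:
```python
from h import *
p0=robot.read_position(); 
P=lambda y,z: O-.001*SX+y*SY+np.array([0,0,z])
f=force(6); print(np.round(f,2),f@SY)
for y in(-.0775,-.077):
    robot.servo_line(P(y,.076),speed=.02); f=force(4); print(y,np.round(f,2),f@SY,(robot.read_position()-O)@SY)
    if -f@SY>12: break
robot.move_gripper(.9)
robot.servo_line(P(y,.2),speed=.15)
B=P(-.16,.26); robot.goto(B,R)
pos=robot.read_position();T=np.eye(4);T[:3,:3]=robot.read_tcp_rot();T[:3,3]=pos
p,d=robot.grab_frame("wrist")
L=(cloud("wrist",d,T)-O)@np.column_stack([SX,SY,[0,0,1]])
for n,z0,z1,ylo,yhi in[("jar",.112,.135,-.04,.06),("handle",.1,.12,-.15,-.05),("jawtop",.068,.08,-.08,-.01),("stop",.07,.08,.03,.08)]:
    m=(L[...,2]>z0)&(L[...,2]<z1)&(L[...,1]>ylo)&(L[...,1]<yhi)&(abs(L[...,0])<.06); Q=L[m]
    if len(Q): print(n,len(Q),np.round(np.percentile(Q,[1,50,99],0),4).tolist())
s,ds=robot.grab_frame("scene"); t,dt=robot.grab_frame("top"); np.savez("end.npz",s=s,t=t,ds=ds,dt=dt)
o=np.zeros((600,800,3),np.uint8); o[:,:400]=cv2.resize(p[100:384,150:340],(400,600),interpolation=3); o[:300,400:]=cv2.resize(s[180:270,110:230],(400,300),interpolation=3); o[300:,400:]=cv2.resize(t[150:270,130:290],(400,300),interpolation=3)
cv2.imwrite("pics/end.png",o[:,:,::-1])
C=cloud("top",dt)
for n,(u,v) in dict(a=(145,188),b=(209,208)).items():
    zm=np.nanmedian(C[v-3:v+4,u-3:u+4,2]); k,l=cv2.connectedComponents((np.abs(C[:,:,2]-zm)<.006).astype(np.uint8))
    c=max(cv2.findContours((l==l[v,u]).astype(np.uint8),0,1)[0],key=cv2.contourArea)[:,0]; print(n,zm,circ(plane("top",c,zm))[0])
print(robot.read_t())
```

```text
[ 7.99 -6.81 -8.27] -9.129168890132105
-0.0775 [  8.19 -10.02  -9.68] -12.213673497933815 -0.07981173531887785
handle 53 [[-0.0123, -0.0893, 0.1003], [-0.0018, -0.0885, 0.1031], [0.0098, -0.0865, 0.1071]]
jawtop 608 [[-0.0289, -0.0352, 0.0691], [-0.0005, -0.0267, 0.0756], [0.0278, -0.0115, 0.0796]]
a 0.08431886645196918 [0.56144333 0.3422225 ]
b 0.08469988933994421 [0.5116413  0.16637805]
34.7083
```

View pics/end.png

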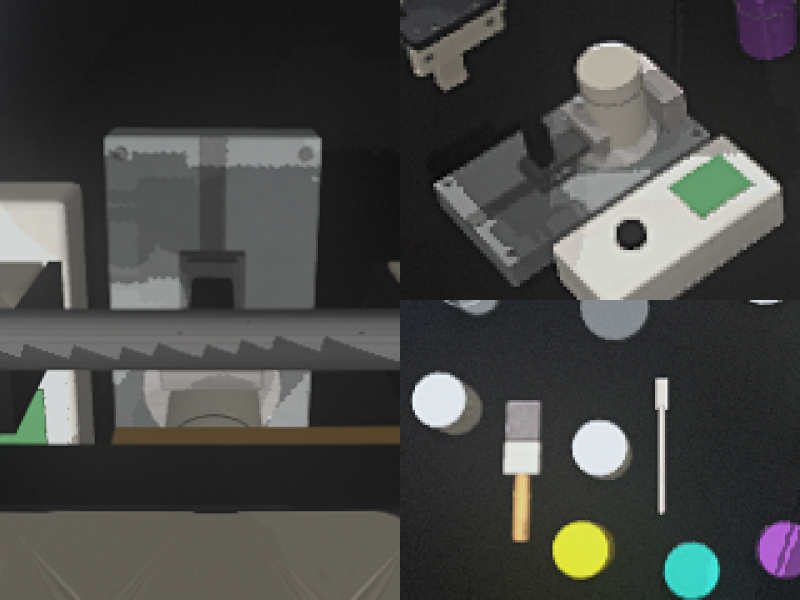

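The tool stopped advancing (−0.0798 m) while the force rose from 9 to 12 N, so the jar is firm against the stop. The views show it upright between jaw and stop at about (610,90) in the picture. The light jars stand within about 3 mm of where they were, and the gripper is clear. I hand in the job.

Run:
```python
from h import *
z=np.load("end.npz"); L=(cloud("scene",z["ds"])-O)@np.column_stack([SX,SY,[0,0,1]])
m=(abs(L[...,0])<.03)&(L[...,1]>-.015)&(L[...,1]<.035)&(L[...,2]>.1); print("jar top z",np.percentile(L[m][:,2],[50,80,95]))
print(robot.job_done())
```

```text
jar top z [0.12228623 0.68353229 0.70529467]
the job is handed in; nothing more can be done
None
```

I handed the job in at about 35 s: jar_c (0.675 kg) stands on the lowered seat, held between the clamp jaw and the stop, and the light jars jar_a (0.200 kg) and jar_b (0.185 kg) stand within about 3 mm of where they were.

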